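# Find the end block that is bored right through

## Robot

A 6-joint arm with a two-finger parallel gripper is mounted at the origin on the work surface. World frame = base frame: x ahead of the robot, y to its left, z up, the work surface at z = 0. Lengths are in m, angles in rad, forces in N, time in s.
With the tool pointing down it reaches from about 0.225 to 0.875 m from the base axis. Payload 3.4 kg.
Tool frame: the origin (TCP) lies between the finger pads; the fingertips stand 11 mm ahead of it and the grasp point (between the pads) lies 8 mm behind it; z points along the fingers, y is the line along which they close (so a half turn about z gives the same grasp; the last joint's range is limited). The gripper opens to 85 mm and grips with 20 to 120 N. Pads are 22 mm wide; open, the fingers measure 114 mm over their backs; the gripper's body (76 mm by 85 mm) begins 54 mm behind the grasp point. The pads swing forward as they close: fully open they stand 13 mm farther back than shut.
Start: joints at [-1.465, 0.276, 1.505, -0, 1.361, -0.121], TCP at [0.129, -0.56, 0.242] pointing down, gripper open.
Joint ranges: [-2.89, 2.89], [-0.75, 2.08], [0.22, 2.7], [-1.18, 4.32], [0.11, 2.71], [-2.7, 2.7]. Speed limits (rad/s): [2.57, 2.57, 3.14, 3.14, 3.14, 3.14].

## Interface

Orientations are given as a unit quaternion [w, x, y, z].
In Python, from rig import manip, imaging gives the robot as it stands. The module is installed in compiled form; this text tells all that it offers.
- The arm moves only by the tool jog_arm, never from a script. Its argument "deltas" is one flat list of numbers, 7 for each row, row after row: the turn, a rotation vector about the world's x, y, z in degrees, then the shift along the world's x, y, z in mm, then the opening, from 0 (shut) to 1 (fully open). In form: [ax, ay, az, tx, ty, tz, gripper, ax, ay, az, tx, ty, tz, gripper, ...]. A call has 1 to 20 rows; each row is the pose to reach, as a shift and turn from the pose commanded when the call began; what a row does not reach only later rows make up. A row lasts 1/10 s, in which the tool goes at most 50 mm and 8.59 degrees, less where a joint would pass 70% of its speed; a pose out of reach is approached as far as the arm can. A call with a gripper value outside its range is refused whole. The fingers move at their own pace and stop on an object; "grip_force" is the grip in N (left out, the last holds). Time passes only in rows, so rows that repeat a pose let the fingers close. It gives the time, the measured TCP pose, the force, the opening and the grip force at its end, in the units of the state.
- manip.get_state(): the state, without advancing time (a new reading comes with each control period).
- imaging.get_image(name): name is "scene" or "side" or "wrist"; returns the picture (480x640x3 uint8, blue, green, red); there is no depth.
- imaging.calibration(name): a dict with "mtx" (3x3 intrinsics, pixels), "dist" ([k1, k2, p1, p2, k3] as OpenCV has them; the pictures are not rectified), "cam_to_world" (4x4, takes a point from camera to world coordinates). Camera axes: x right, y down, z forward; pixel columns grow to the right and rows downward; lengths in m; the calibration is good to about 2 mm. A picture is of the moment at which its call begins: read the wrist's pose just before it. calibration takes no time and is no camera call; for the wrist camera it gives the pose at the moment of the call.
- manip.sign_off(): hands the job in; it is judged then, once.
The state is a dict: "clock": time; "qpos": joint angles; "qd": joint speeds; "effort": joint torques, N m; "position": TCP position; "ee_rot": TCP orientation; "contact_force": force on the tool from outside, world axes, zero at the start; "moment": the same for the moment, N m; "width": finger opening in m; "gripper_force": force on a finger pad.
Only numpy, scipy, OpenCV 4.12 (cv2) and the standard library are available. Lean on these libraries where they do the work, as an engineer would, in place of code of your own. Each camera call takes 0.05 s, during which the arm holds its last target. There are 200 camera calls.

## Task

One of the three maple end blocks held to the bench is bored right through; the other two bores stop halfway. Take the steel probe pin out of its stand, try it in the bores to find out which is the through one, and leave the pin standing in that bore, pushed fully home with its flange flat on the block.

Things in the scene. Friction and masses are not known exactly. Their poses are not given: they have to be found in the camera images.
- pin: Upright probe pin, 160 g, loose in a fixed round wooden stand (72 wide, 66 mm high). Tip up: steel rod 12 x 60 mm, tapered tip; flange 44 wide, 6 mm thick; round dark wood handle 22 wide, 50 mm long. Origin: rod tip; z up to the handle. Tip height over bench: 6 mm in the stand; 10 mm home in the through bore (flange on block); 34 mm at a blind bore's floor (flange 24 mm clear of the block).
- block_a: One of three alike pale maple blocks, 84 (x) x 64 (y) x 70 mm high, held fast by a dark steel toe at each short end (10 mm high, to 59 mm from centre). An upright 25 mm bore opens mid-top: through to the bench in one block (varies), in the other two down to a flat floor 36 mm below the top. Origin: centre of the underside, on the bore's axis; z up.
- block_b: One of three alike pale maple blocks, 84 (x) x 64 (y) x 70 mm high, held fast by a dark steel toe at each short end (10 mm high, to 59 mm from centre). An upright 25 mm bore opens mid-top: through to the bench in one block (varies), in the other two down to a flat floor 36 mm below the top. Origin: centre of the underside, on the bore's axis; z up.
- block_c: One of three alike pale maple blocks, 84 (x) x 64 (y) x 70 mm high, held fast by a dark steel toe at each short end (10 mm high, to 59 mm from centre). An upright 25 mm bore opens mid-top: through to the bench in one block (varies), in the other two down to a flat floor 36 mm below the top. Origin: centre of the underside, on the bore's axis; z up.
Mind the look-alikes: they are no part of the job. What is shaped like the pin but turquoise is not meant. What is shaped like the block_b but orange is not meant.

How it is judged:
At the end, for the whole second after the job is handed in: The pin stands released, at rest and upright (within 7 degrees) in the bore of the through-bored block: its tip less than 14 mm above the bench (fully home it is 10 mm) and within 12 mm of the block's centre line (((horizontal distance between pin and block_a below 0.012 m and height (world z) of pin below 0.014 m) or (horizontal distance between pin and block_b below 0.012 m and height (world z) of pin below 0.014 m) or (horizontal distance between pin and block_c below 0.012 m and height (world z) of pin below 0.014 m)) and angle between pin's own z axis and vertical below 0.12 rad and linear speed of pin below 0.02 m/s and contact force between pin and the fingers below 0.1 N); the robot touches nothing.
It also fails if it takes over 51 s, if anything falls off the work surface, if the arm or the gripper's body presses on something with over 40 N, if the wrist force passes 120 N, or if a joint passes its speed limit or range.

## Working session

There is one attempt and no reset: what is moved stays moved. The work goes in short steps, Python scripts to look and compute and a tool call to move; the robot and the scene stay as the last step left them, time stands still between calls to the robot, and variables do not carry over. Pictures are saved under pics/ and viewed, at most 10 in all, crops included, and the job is handed in when it is done.

Besides the shell and the picture viewer there is one more tool, called after "Call:" as a command line: name --argument value ..., lists and objects as JSON in quotes. jog_arm: Moves the arm, as the interface text tells. Its arguments: {"type":"object","properties":{"deltas":{"type":"array"},"grip_force":{"type":"number"}},"required":["deltas"]}

```bash
mkdir -p pics; cat > h.py <<'E'
import numpy as np, cv2
from rig import manip, imaging
def ray(name,uv,z,c=None):
    c=c or imaging.calibration(name); T=np.array(c["cam_to_world"])
    p=cv2.undistortPoints(np.array(uv,float).reshape(-1,1,2),np.array(c["mtx"]),np.array(c["dist"])).reshape(-1,2)
    d=np.c_[p,np.ones(len(p))]@T[:3,:3].T; o=T[:3,3]
    z=np.broadcast_to(z,len(p))
    return o+d*((z-o[2])/d[:,2])[:,None]
def proj(name,P,c=None):
    c=c or imaging.calibration(name); T=np.linalg.inv(np.array(c["cam_to_world"]))
    r,_=cv2.Rodrigues(T[:3,:3]); return cv2.projectPoints(np.array(P,float).reshape(-1,3),r,T[:3,3],np.array(c["mtx"]),np.array(c["dist"]))[0].reshape(-1,2)
E
python3 - <<'E'
from h import *
for n in ("scene","side"):
    cv2.imwrite(f"pics/{n}0.png",imaging.get_image(n))
    print(n,np.round(imaging.calibration(n)["cam_to_world"],3).tolist())
s=manip.get_state();print(s)
E
```

```text
scene [[0.451, 0.525, -0.722, 1.082], [0.892, -0.249, 0.376, -0.34], [0.018, -0.814, -0.581, 0.539], [0.0, 0.0, 0.0, 1.0]]
side [[-0.921, -0.304, 0.243, 0.246], [-0.388, 0.699, -0.6, 0.613], [0.013, -0.647, -0.762, 0.865], [0.0, 0.0, 0.0, 1.0]]
{'clock': 0.1, 'qpos': array([-1.46501704e+00,  2.76526083e-01,  1.50599285e+00, -1.73915826e-05,
        1.36073335e+00, -1.21023645e-01]), 'qd': array([ 0.00089379, -0.00025414, -0.00306393, -0.0004222 ,  0.00077019,
       -0.00030624]), 'effort': array([ 1.65179656e-03, -4.17698872e+01, -2.46404725e+01, -1.80509278e-04,
        5.81931658e-03,  1.71625658e-05]), 'position': array([ 0.12922334, -0.55982076,  0.2415349 ]), 'ee_rot': array([-8.29854142e-04,  9.93576394e-01,  1.13160335e-01, -2.17795715e-06]), 'contact_force': array([ 0.01171694, -0.3873212 , -0.81738517]), 'moment': array([ 0.02170238, -0.02211585, -0.02224786]), 'gripper_force': 0.0, 'width': 0.08532762039326976}
```

View pics/scene0.png

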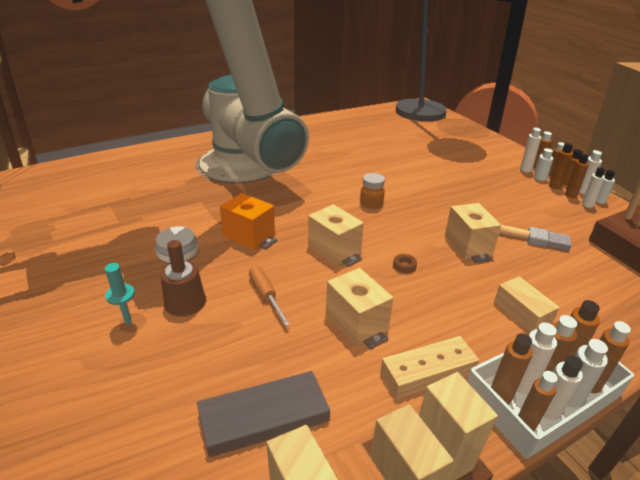

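View pics/side0.png

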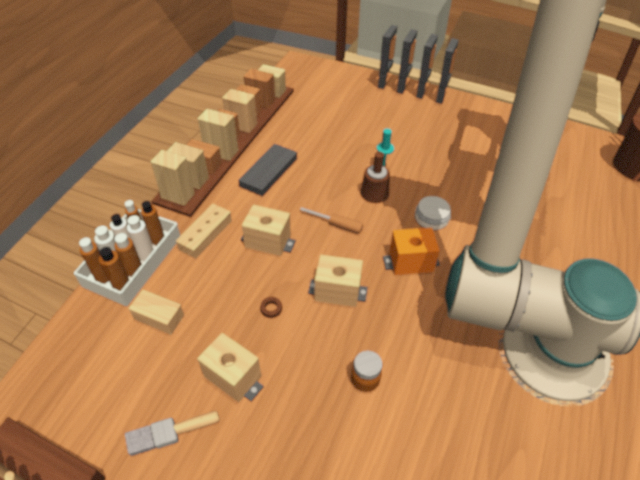

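The scene view shows three maple blocks with bores at about (360,291), (336,216) and (475,214), and the dark-handled pin in its round stand at (179,275). The look-alikes are the turquoise pin (120,290) and the orange block (248,210). The maple blocks and the dark pin fit the description by colour. I'll confirm with an enlarged crop.

```bash
python3 - <<'E'
from h import *
I=cv2.imread("pics/scene0.png");J=cv2.imread("pics/side0.png")
def cr(I,u,v,w=100,h=75): return cv2.resize(I[v:v+h,u:u+w],(400,300),interpolation=cv2.INTER_CUBIC)
a=[(I,315,265),(I,295,195),(I,425,190),(I,135,230)]
c=[cr(*x) for x in a]
cv2.imwrite("pics/crop1.png",np.vstack([np.hstack(c[:2]),np.hstack(c[2:])]))
a=[(J,220,200),(J,290,245),(J,185,330),(J,330,130)]
c=[cr(*x) for x in a]
cv2.imwrite("pics/crop2.png",np.vstack([np.hstack(c[:2]),np.hstack(c[2:])]))
E
```

```text
(no output)
```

View pics/crop1.png

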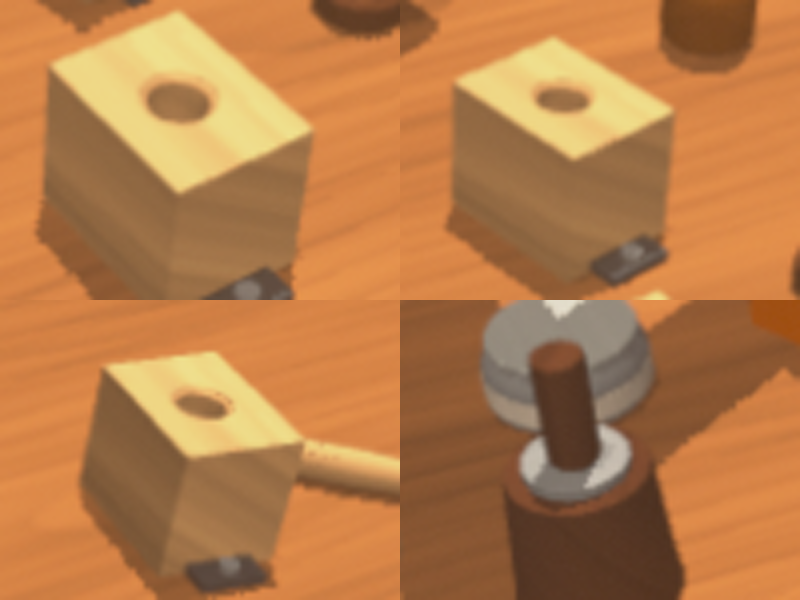

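View pics/crop2.png

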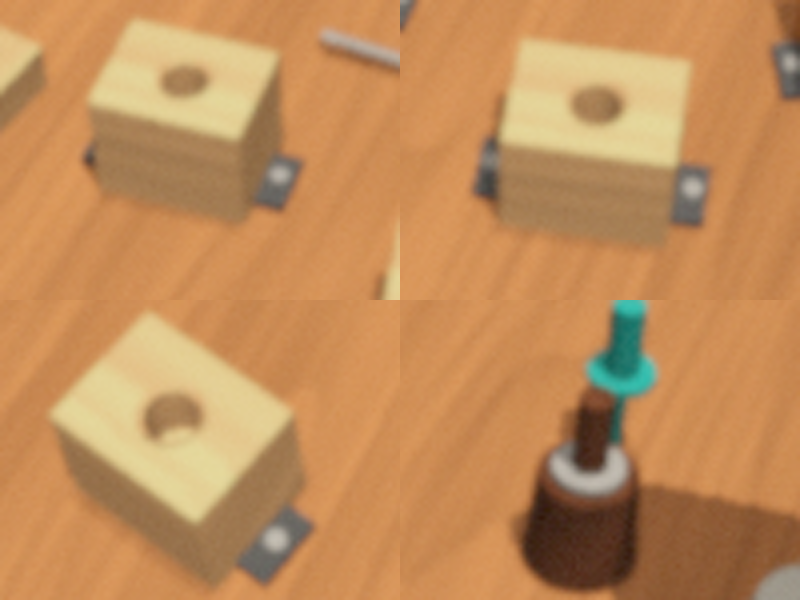

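```bash
python3 - <<'E'
from h import *
def f(n,b,L,z): return ray(n,(np.array(L)+.5)/4-.5+np.array(b),z)
B={"1":((315,265),[(50,67),(180,10),(313,130),(178,193),(180,102)],(220,200),[(135,20),(279,55),(242,138),(90,102),(185,82)]),
"2":((295,195),[(53,82),(153,37),(274,112),(174,159),(162,98)],(290,245),[(122,40),(291,62),(275,163),(100,143),(197,105)]),
"3":((425,190),[(102,67),(217,52),(303,142),(190,158),(203,105)],(185,330),[(150,12),(293,112),(198,222),(52,115),(174,119)])}
for k,(b,L,b2,L2) in B.items():
  for n,bb,l in(("scene",b,L),("side",b2,L2)):
    p=f(n,bb,l,.07)[:,:2]*1000; q=p[:4]
    e=np.roll(q,-1,0)-q
    print(k,n,"ctr",q.mean(0).round(1),"bore",p[4].round(1),"edges",np.linalg.norm(e,axis=1).round(),np.degrees(np.arctan2(e[:,1],e[:,0])).round())
print(f("scene",(135,230),[(157,55),(176,158)],[.122,.072])*1000)
print(f("side",(330,130),[(197,98),(188,168)],[.122,.072])*1000)
# joint pole grip cameras
s=manip.get_state();print(s["clock"])
print(np.round(imaging.calibration("wrist")["cam_to_world"],3))
E
```

```text
1 scene ctr [634.4 -27.6] bore [636.9 -28.8] edges [65. 84. 64. 82.] [  98.    5.  -84. -174.]
1 side ctr [635.  -28.4] bore [634.3 -25.5] edges [83. 61. 84. 63.] [-175.   97.    6.  -84.]
2 scene ctr [443.9  35.6] bore [445.4  34.4] edges [65. 85. 62. 83.] [ 105.   12.  -77. -166.]
2 side ctr [445.7  35.4] bore [444.7  37.7] edges [84. 62. 83. 64.] [-166.  103.   15.  -76.]
3 scene ctr [548.4 287.4] bore [549.9 286.5] edges [66. 84. 61. 83.] [  78.  -15. -102.  169.]
3 side ctr [549.1 287.3] bore [547.3 289.3] edges [83. 63. 83. 63.] [ 167.   78.  -12. -102.]
[[ 470.42964359 -264.23152019  122.        ]
 [ 470.94060738 -264.58438212   72.        ]]
[[ 470.49286688 -262.60427526  122.        ]
 [ 470.34655772 -260.2577059    72.        ]]
0.1
[[ 0.224 -0.922 -0.317  0.21 ]
 [-0.974 -0.213 -0.072 -0.541]
 [-0.001  0.325 -0.946  0.374]
 [ 0.     0.     0.     1.   ]]
```

```bash
python3 - <<'E'
from h import *
for a,b in (((114,267),(387,132)),((120,293),(386,148))):
  P=[];
  A=ray("scene",[a],0)[0],ray("scene",[a],.2)[0];B=ray("side",[b],0)[0],ray("side",[b],.2)[0]
  M=np.c_[A[1]-A[0],-(B[1]-B[0])];s=np.linalg.lstsq(M,B[0]-A[0],rcond=None)[0]
  print(A[0]+s[0]*(A[1]-A[0]),B[0]+s[1]*(B[1]-B[0]))
print(ray("scene",[(177,240)],[.03]),ray("side",[(433,207)],[.03]))
E
```

```text
[ 0.48085518 -0.35767914  0.11466451] [ 0.48130797 -0.35705261  0.11399739]
[ 0.47962369 -0.3600834   0.06381359] [ 0.47955811 -0.36017059  0.06390035]
[[ 0.32704491 -0.23946346  0.03      ]] [[ 0.32539138 -0.24537255  0.03      ]]
```

Call:
jog_arm --deltas '[0,0,0,35,30,0,1,0,0,0,70,61,0,1,0,0,0,105,91,0,1,0,0,0,140,121,0,1,0,0,0,175,152,0,1,0,0,0,210,182,0,1,0,0,0,245,212,0,1,0,0,0,280,243,0,1,0,0,0,310,269,0,1,0,0,0,330,286,0,1,0,0,0,341,296,0,1,0,0,0,341,296,0,1,0,0,0,341,296,0,1]' --grip_force 50

```text
clock: 1.4
position: [0.4695, -0.2648, 0.242]
ee_rot: [0.0, 0.994, 0.113, -0.001]
contact_force: [-0.6, -0.2, -0.1]
width: 0.0855
gripper_force: 0.0
```

```bash
python3 - <<'E'
from h import *
s=manip.get_state();print(s["clock"],s["position"],s["ee_rot"])
c=imaging.calibration("wrist");I=imaging.get_image("wrist")
for P in ((.4705,-.2635,.122),(.4705,-.2635,.072)): print(proj("wrist",P,c))
cv2.imwrite("pics/w1.png",I)
E
```

```text
1.4 [ 0.46953314 -0.26478773  0.24203928] [ 1.44441312e-04  9.93571197e-01  1.13206588e-01 -7.23639624e-04]
[[313.74831827 233.62423593]]
[[313.76915773 216.90571636]]
```

View pics/w1.png

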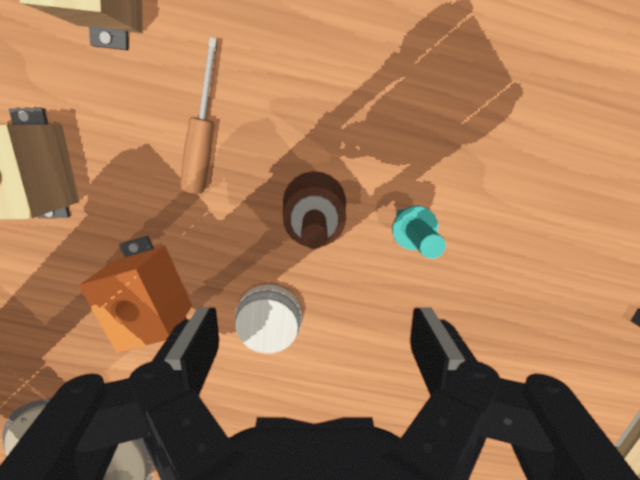

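The wrist view shows the pin's handle top at (315,233), within 1–2 px of the prediction, and the turquoise pin is clear to the right at (430,245). I'll go down and grip.

Call:
jog_arm --deltas '[0,0,0,1,1,-40,1,0,0,0,1,1,-80,1,0,0,0,1,1,-115,1,0,0,0,1,1,-140,1,0,0,0,1,1,-152,1,0,0,0,1,1,-152,1,0,0,0,1,1,-152,0,0,0,0,1,1,-152,0,0,0,0,1,1,-152,0,0,0,0,1,1,-152,0,0,0,0,1,1,-152,0,0,0,0,1,1,-152,0,0,0,0,1,1,-152,0,0,0,0,1,1,-152,0,0,0,0,1,1,-152,0,0,0,0,1,1,-152,0]' --grip_force 50

```text
clock: 3.05
position: [0.4717, -0.2636, 0.0912]
ee_rot: [0.001, 0.994, 0.113, 0.001]
contact_force: [0.2, 0.1, 5.8]
width: 0.0208
gripper_force: 48.7
```

Call:
jog_arm --deltas '[0,0,0,0,0,15,0,0,0,0,0,0,35,0,0,0,0,0,0,65,0,0,0,0,0,0,94,0,0,0,0,0,0,100,0,0,0,0,15,21,100,0,0,0,0,37,53,100,0,0,0,0,59,85,100,0,0,0,0,81,117,100,0,0,0,0,103,149,100,0,0,0,0,125,181,100,0,0,0,0,145,209,100,0,0,0,0,158,228,100,0,0,0,0,164,236,100,0,0,0,0,164,236,100,0,0,0,0,164,236,100,0,0,0,0,164,236,100,0]'

```text
clock: 4.75
position: [0.6344, -0.0286, 0.19]
ee_rot: [0.0, 0.994, 0.113, -0.001]
contact_force: [0.3, -0.2, -1.1]
width: 0.0207
gripper_force: 49.2
```

```bash
python3 - <<'E'
from h import *
s=manip.get_state();print(s["clock"],s["position"],s["contact_force"],s["width"])
I=imaging.get_image("scene");J=imaging.get_image("side")
p=proj("scene",[.635,-.028,.1])[0].astype(int);q=proj("side",[.635,-.028,.1])[0].astype(int);print(p,q)
# predicted tip
P=s["position"]+np.array([0,0,-.085]);print(proj("scene",P),proj("side",P))
f=lambda I,p:cv2.resize(I[p[1]-75:p[1]+75,p[0]-50:p[0]+50],(400,600),interpolation=cv2.INTER_CUBIC)
cv2.imwrite("pics/c3.png",np.hstack([f(I,p),f(J,q)]))
E
```

```text
4.75 [ 0.63440608 -0.0285599   0.19002343] [ 0.28331866 -0.22362758 -1.10188452] 0.020705784655323745
[360 273] [265 209]
[[360.64003611 271.17919994]] [[265.29915309 207.41456062]]
```

View pics/c3.png

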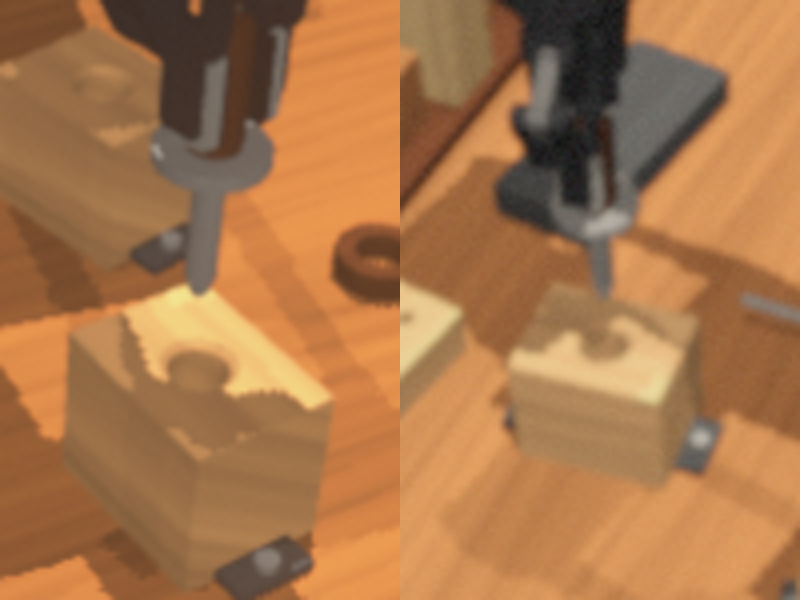

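The pin hangs upright. Its tip is at scene (360,271), as predicted, over the bore at (359,291). Next I'll probe down to just past the blind-floor depth.

Call:
jog_arm --deltas '[0,0,0,0,0,-15,0,0,0,0,0,0,-30,0,0,0,0,0,0,-42,0,0,0,0,0,0,-52,0,0,0,0,0,0,-60,0,0,0,0,0,0,-65,0,0,0,0,0,0,-68,0,0,0,0,0,0,-70,0,0,0,0,0,0,-72,0,0,0,0,0,0,-74,0,0,0,0,0,0,-74,0,0,0,0,0,0,-74,0]'

```text
clock: 6.05
position: [0.6354, -0.0273, 0.1165]
ee_rot: [0.0, 0.994, 0.113, 0.0]
contact_force: [-0.6, -0.3, -1.4]
width: 0.0204
gripper_force: 49.2
```

Call:
jog_arm --deltas '[0,0,0,0,0,-1,0,0,0,0,0,0,-3,0,0,0,0,0,0,-4,0,0,0,0,0,0,-6,0,0,0,0,0,0,-6,0]'

```text
clock: 6.55
position: [0.635, -0.0273, 0.1099]
ee_rot: [-0.0, 0.994, 0.113, -0.0]
contact_force: [-0.5, 0.6, -1.5]
width: 0.0208
gripper_force: 49.2
```

There is still no contact 9 mm below the blind-floor height, so this bore goes through. Seating the pin.

Call:
jog_arm --deltas '[0,0,0,0,0,-3,0,0,0,0,0,0,-6,0,0,0,0,0,0,-9,0,0,0,0,0,0,-11,0,0,0,0,0,0,-13,0,0,0,0,0,0,-14,0,0,0,0,0,0,-15,0,0,0,0,0,0,-15,0]'

```text
clock: 7.35
position: [0.6352, -0.0273, 0.0959]
ee_rot: [0.0, 0.994, 0.113, 0.0]
contact_force: [-2.4, -0.1, 3.0]
width: 0.0207
gripper_force: 49.7
```

Call:
jog_arm --deltas '[0,0,0,0,0,-1,0,0,0,0,0,0,-1,0]'

```text
clock: 7.55
position: [0.6352, -0.0273, 0.0959]
ee_rot: [0.0, 0.994, 0.113, 0.0]
contact_force: [-3.1, 0.4, 7.9]
width: 0.0205
gripper_force: 50.4
```

Call:
jog_arm --deltas '[0,0,0,0,0,0,0.3,0,0,0,0,0,0,0.6,0,0,0,0,0,0,1,0,0,0,0,0,0,1,0,0,0,0,0,0,1,0,0,0,0,0,0,1,0,0,0,0,0,15,1,0,0,0,0,0,40,1,0,0,0,0,0,75,1,0,0,0,0,0,115,1,0,0,0,0,0,140,1,0,0,0,0,0,150,1,0,0,0,0,0,150,1,0,0,0,0,0,150,1]'

```text
clock: 8.95
position: [0.6345, -0.0272, 0.2427]
ee_rot: [-0.0, 0.994, 0.113, -0.001]
contact_force: [0.1, 0.6, 0.1]
width: 0.0856
gripper_force: 0.0
```

```bash
python3 - <<'E'
from h import *
s=manip.get_state();print(s["clock"],s["position"],s["contact_force"],s["width"])
I=imaging.get_image("scene");J=imaging.get_image("side")
p=proj("scene",[.635,-.028,.08])[0].astype(int);q=proj("side",[.635,-.028,.08])[0].astype(int);print(p,q)
P=[[.635,-.028,z] for z in (.126,.076)];print(proj("scene",P),proj("side",P))
f=lambda I,p:cv2.resize(I[p[1]-75:p[1]+75,p[0]-50:p[0]+50],(400,600),interpolation=cv2.INTER_CUBIC)
cv2.imwrite("pics/c4.png",np.hstack([f(I,p),f(J,q)]))
E
```

```text
8.95 [ 0.63448597 -0.02720274  0.24272462] [0.13985788 0.58445016 0.11350571] 0.08563707464289418
[359 284] [265 215]
[[362.27865832 260.03905039]
 [359.69615954 286.23480109]] [[264.1758115  200.22982615]
 [265.90976191 217.24311149]]
```

View pics/c4.png

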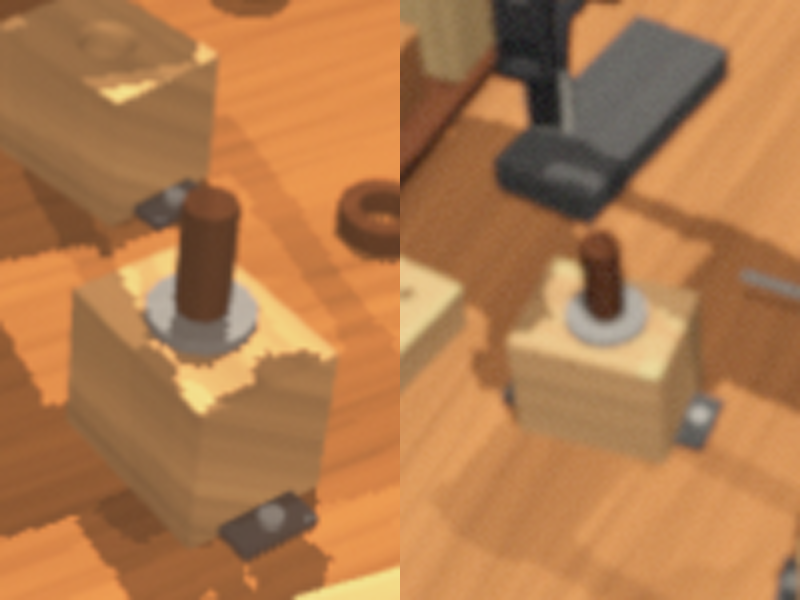

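The flange lies flat on the block. The handle top is at scene (362,260) and side (265,200), matching the prediction for fully home. The gripper is clear, so I'm handing in.

```bash
python3 -c "
from rig import manip; print(manip.sign_off())"
```

```text
the job is handed in; nothing more can be done
None
```

The pin stands released and fully home, flange flat, in the through-bored block near (0.635, -0.028) m; that was the first bore I tried, so I didn't probe the other two, and I handed the job in at about 9 s of the 51 s allowed.

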